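# Load the tin carrier and slide its transport lock home

### The job

Stand the two tall paint tins upright in the carrier's two empty outer cells, one in each. Then take the transport lock by its leaning black grip under the lamp and slide it to the left, over the tins, until you feel it come up against its stop inside the grey housing, and press it firmly on just until the tell-tale tab has moved out of the housing's other end by about half a centimetre; do not drive the tab out by a centimetre. Move the lock by its grip, not by its arms, and leave the short tin in the middle cell and everything else on the bench where it is.

Things in the scene. Friction and masses are not known exactly. Their poses are not given: they have to be found in the camera images.
- carrier: Fixed plywood tin carrier on a base 270 x 440 mm, 8 mm thick, turned up to 0.2 rad. Origin on the table, under the middle of the middle cell; x away from the robot, y to the left along the row of three open cells, z up. Cells are 90 mm apart, 74 mm square inside; tops of the walls 60 mm above the table. The middle cell holds a short tin, the outer two are empty.
- cell_left (a point): Centre of the floor of the left outer cell (carrier y = +0.09, 8 mm above the table); axes as the carrier's.
- cell_right (a point): Centre of the floor of the right outer cell (carrier y = -0.09, 8 mm above the table); axes as the carrier's.
- lamp (a point): Middle of the lower front edge (nearest the robot) of a white strip lamp fixed to the carrier, at carrier x = 0.084, 253 mm above the table; the lamp goes 55 mm back, 34 mm up and 325 mm along y, with posts behind its ends. It hangs over the lock's grip, so an upright gripper has no room there: lean the tool back to the robot 40 to 45 deg, fingers pointing down and away from the robot.
- lock_grip (a point): Point on the lock's black grip where it is pinched, 168 mm above the table, carrier x = 0.091. The grip, 24 mm wide (carrier y, the way to pinch it), 14 mm thick, rises from the lock's bar (top 136 mm up) and leans 35 deg to the robot; its end is 195 mm up, at x = 0.073. The lock slides along y with about 4 N of friction and stays where left. Axes as the carrier's.
- lock: The transport lock: an aluminium bar 245 mm long, 22 mm deep, on a track along y at carrier x = 0.115, with the grip on it. It starts away from home and must go left (carrier +y) by some 75 to 105 mm; its nose runs into the grey housing, where its stop is hidden: how far is found only by feel. Origin in the bar under the grip, 130 mm up; axes as the carrier's.
- tab (a point): End of the tell-tale, a flat steel tab with an upright flag 24 x 24 mm, 18 to 36 mm out of the left end of the grey housing (36 x 60 x 36 mm, carrier x = 0.115, y = 0.125 to 0.185). Axes as the carrier's. Once the lock is against its hidden stop, pushing on with about 14 N moves the tab to the left (+y); it stays where pushed. Wanted: about 5 mm (2 to 10).
- arms: The lock's two flat arms, 20 mm wide, from the bar 136 mm towards the robot, 90 mm left and right of the grip; underside 127, top 135 mm above the table. At the start one is over the middle cell, one right of the carrier, clear of the outer cells; at home they lie over the tall tins. Not to be pushed by the robot. Origin in the bar under the grip, 130 mm up.
- tall_1: Tall plain metal tin with paper label, 56 mm across, 110 mm high, about 0.3 kg, standing on the table. Origin at the centre of its underside, z up its axis.
- tall_2: The other tall tin, just the same.
- squat_1: Squat tin, 72 mm across, 62 mm high; bystander, standing among the tall tins. Origin at the centre of its underside.
- squat_2: Another squat tin like squat_1; bystander.
- short: Short tin, 56 mm across, 58 mm high, standing in the middle cell; to be left there. Origin at the centre of its underside.
- mug: White mug, 80 mm across, 95 mm high, on the left of the table; bystander. Origin at the centre of its underside.
- turps: Amber glass bottle, 70 mm across, 190 mm high, at the left; bystander. Origin at the centre of its underside.
Things that resemble listed ones, but are neither listed nor needed, are in the scene too. Leave any green look-alike of the tall_2 alone. What is shaped like the tall_1 but purple is not meant.

How it is judged:
On the way, in this order (a step that is already met when the one before it is completed fails the run):
1. both tall tins stand upright on the floors of the two outer cells, one in each (((horizontal distance between tall_1 and cell_left below 0.018 m and z of tall_1 in the frame of cell_left between -0.006 and 0.006 m and angle between each of tall_1, tall_2's own z axis and vertical below 0.1 rad and horizontal distance between tall_2 and cell_right below 0.018 m and z of tall_2 in the frame of cell_right between -0.006 and 0.006 m and linear speed of each of tall_1, tall_2 below 0.02 m/s) or (horizontal distance between tall_1 and cell_right below 0.018 m and z of tall_1 in the frame of cell_right between -0.006 and 0.006 m and angle between each of tall_1, tall_2's own z axis and vertical below 0.1 rad and horizontal distance between tall_2 and cell_left below 0.018 m and z of tall_2 in the frame of cell_left between -0.006 and 0.006 m and linear speed of each of tall_1, tall_2 below 0.02 m/s))), for 0.2 s.
2. the transport lock has been pressed home: its arms over the tins and the tell-tale tab moved out by 2 to 10 mm (distance of tab from where it was at the start of the episode between 0.002 and 0.01 m and y of lock_grip in the frame of carrier above -0.025 m), for 0.2 s.
At the end, for the whole second after the job is handed in: Each tall tin stands in its own outer cell, within 18 mm of the cell's centre, on its floor (6 mm) and upright (0.1 rad); the lock's arms lie over the tins (its grip less than 25 mm to the right of the carrier's middle) and the tell-tale tab has been moved out by 2 to 10 mm; all at rest (all of step 2 and ((horizontal distance between tall_1 and cell_left below 0.018 m and z of tall_1 in the frame of cell_left between -0.006 and 0.006 m and angle between each of tall_1, tall_2's own z axis and vertical below 0.1 rad and horizontal distance between tall_2 and cell_right below 0.018 m and z of tall_2 in the frame of cell_right between -0.006 and 0.006 m and linear speed of each of tall_1, tall_2 below 0.02 m/s) or (horizontal distance between tall_1 and cell_right below 0.018 m and z of tall_1 in the frame of cell_right between -0.006 and 0.006 m and angle between each of tall_1, tall_2's own z axis and vertical below 0.1 rad and horizontal distance between tall_2 and cell_left below 0.018 m and z of tall_2 in the frame of cell_left between -0.006 and 0.006 m and linear speed of each of tall_1, tall_2 below 0.02 m/s)) and linear speed of arms below 0.01 m/s); the robot touches nothing.
It fails at once if the tell-tale tab is driven out by more than 10 mm (distance of tab from where it was at the start of the episode above 0.01 m).
It fails at once if the robot pushes on the lock's arms with more than 4 N (contact force between arms and the fingers above 4 N or contact force between arms and the arm above 4 N).
It fails at once if a bystander (squat tins, short tin, mug, bottle) is shifted by more than 40 mm or tipped (distance of any of squat_1, squat_2, short, mug, turps from where it was at the start of the episode above 0.04 m or angle between any of squat_1, squat_2, short, mug, turps's own z axis and vertical above 0.4 rad).
It also fails if it takes over 67 s, if anything falls off the work surface, if the arm or the gripper's body presses on something with over 40 N, if the wrist force passes 120 N, or if a joint passes its speed limit or range.

### The arm

A 6-joint arm with a two-finger parallel gripper is mounted at the origin on the work surface. World frame = base frame: x ahead of the robot, y to its left, z up, the work surface at z = 0. Lengths are in m, angles in rad, forces in N, time in s.
With the tool pointing down it reaches from about 0.25 to 0.775 m from the base axis. Payload 4 kg.
Tool frame: the origin (TCP) lies midway between the tips of the shut fingers; the grasp point (between the pads) lies 19 mm behind it; z points along the fingers, x is the direction in which the jaws open and shut, and the axes are right-handed (so a half turn about z gives the same grasp; the last joint's range is limited). The gripper opens to 94 mm and grips with 3 to 60 N. Pads are 16 mm wide; open, the fingers measure 119 mm over their backs; the gripper's body (75 mm by 177 mm) begins 78 mm behind the grasp point.
Start: joints at [-1.239, 0.087, 1.371, -0, 1.684, -0.103], TCP at [0.232, -0.499, 0.206] pointing down, gripper open.
Joint ranges: [-3.1, 3.1], [-0.76, 2.03], [0.27, 2.55], [-1.08, 4.22], [0.17, 2.65], [-2.57, 2.57]. Speed limits (rad/s): [2.79, 2.79, 3.14, 3.14, 3.14, 3.14].

### API

Orientations are given as [roll, pitch, yaw] about the fixed x, y, z axes, in that order (R = Rz(yaw) Ry(pitch) Rx(roll)).
In Python, from bench import robot, eyes, close_job gives the robot as it stands.
- The arm moves only by the shell command python3 -m jog 'ROWS'. ROWS is JSON, a list of rows, each a list of 3 entries, a list of its own where there are three numbers: the turn, a rotation vector about the tool's x, y, z in degrees, then the shift along the tool's x, y, z in mm, then the closure, from -1 (fully open) to 1 (shut). In form: [[[wx, wy, wz], [x, y, z], claw], ...]. A call has 1 to 5 rows; each row is the pose to reach, as a shift and turn from the pose commanded when the call began, along the tool's axes at that moment; what a row does not reach only later rows make up. A row lasts 1/10 s, in which the tool goes at most 50 mm and 8.59 degrees, less where a joint would pass 70% of its speed; a pose out of reach is approached as far as the arm can. A call with a gripper value outside its range is refused whole. The fingers move at their own pace and stop on an object; the grip force is fixed at half the most. Time passes only in rows, so rows that repeat a pose let the fingers close. It gives the time, the measured TCP pose, the force and the opening at its end, in the units of the state.
- robot.get_obs(): the state, without advancing time (a new reading comes with each control period).
- eyes.snapshot(name): name is "scene" or "top" or "wrist"; returns (picture, depth): 480x640x3 uint8, red, green, blue; 480x640 float32, m along the optical axis (not along the pixel's ray), 0 where there is no reading.
- eyes.camera_params(name): a dict with "mtx" (3x3 intrinsics, pixels), "k1" (the pictures are not rectified: a ray, as slopes to the right and down, at radius r is drawn at 1 + k1 r^2 times it, then the intrinsics apply), "world_to_cam" (4x4, takes a point from world to camera coordinates). Camera axes: x right, y up, looking along -z (the intrinsics and any distortion apply to the point x, -y, -z); pixel columns grow to the right and rows downward; lengths in m; the calibration is good to about 2 mm. A picture is of the moment at which its call begins: read the wrist's pose just before it. camera_params takes no time and is no camera call; for the wrist camera it gives the pose at the moment of the call.
- close_job(): hands the job in, once; it reports no verdict.
The state is a dict: "time": time; "joint_positions": joint angles; "qvel": joint speeds; "joint_torque": joint torques, N m; "tool_pos": TCP position; "ee_rot": TCP orientation; "wrist_force": force on the tool from outside, world axes, zero at the start; "wrist_torque": the same for the moment, N m; "width": finger opening in m.
Only numpy, scipy, OpenCV 4.12 (cv2) and the standard library are available. Lean on these libraries where they do the work, as an engineer would, in place of code of your own. Each camera call takes 0.05 s, during which the arm holds its last target. There are 200 camera calls.

## Working session

There is one attempt and no reset: what is moved stays moved. The work goes in short steps, Python scripts to look and compute and a shell command to move; the robot and the scene stay as the last step left them, time stands still between calls to the robot, and variables do not carry over. Pictures are saved under pics/ and viewed, about 8 in all and at most 12, crops included, and the job is handed in when it is done.

```bash
ls; mkdir -p pics
cat > h.py <<'E'
import numpy as np, cv2
from bench import robot, eyes
from scipy.spatial.transform import Rotation as R
def snap(n):
    p=eyes.camera_params(n); im,d=eyes.snapshot(n); return im,d,p
def cloud(d,p):
    K=np.array(p["mtx"]);h,w=d.shape
    u,v=np.meshgrid(np.arange(w),np.arange(h))
    pts=np.stack([u,v],-1).reshape(-1,1,2).astype(np.float64)
    # distorted slopes -> undistorted
    n=cv2.undistortPoints(pts,K,np.array([p["k1"],0,0,0.])).reshape(h,w,2)
    c=np.stack([n[...,0]*d,-n[...,1]*d,-d,np.ones_like(d)],-1)
    W=c@np.linalg.inv(np.array(p["world_to_cam"])).T
    W[d<=0]=np.nan
    return W[...,:3]
def save(n,im): cv2.imwrite(n,im[...,::-1])
E
python3 - <<'E'
from h import *
print({k:np.round(v,3).tolist() for k,v in robot.get_obs().items()})
for n in("top","scene"):
    im,d,p=snap(n); save(f"pics/{n}0.png",im); np.savez(f"{n}0.npz",im=im,W=cloud(d,p)); print(n,p)
E
```

```text
pics
{'time': 0.0, 'joint_positions': [-1.239, 0.088, 1.372, -0.0, 1.684, -0.103], 'qvel': [0.001, -0.001, -0.0, -0.001, -0.002, -0.002], 'joint_torque': [-0.002, -34.018, -30.243, 0.072, 0.033, -0.0], 'tool_pos': [0.231, -0.498, 0.204], 'ee_rot': [-3.141, 0.002, -1.136], 'wrist_force': [0.16, 0.285, -0.561], 'wrist_torque': [0.014, -0.029, 0.02], 'width': 0.094}
top {'mtx': array([[599.08444594,   0.        , 313.77714136],
       [  0.        , 599.08444594, 239.32788555],
       [  0.        ,   0.        ,   1.        ]]), 'k1': 0.04843935248343703, 'world_to_cam': array([[ 2.74585392e-02, -9.99618912e-01,  2.83881620e-03,
         3.62423964e-02],
       [ 9.93825573e-01,  2.76045915e-02,  1.07464957e-01,
        -5.16368192e-01],
       [-1.07502368e-01, -1.29542595e-04,  9.94204820e-01,
        -1.50499869e+00],
       [ 0.00000000e+00,  0.00000000e+00,  0.00000000e+00,
         1.00000000e+00]])}
scene {'mtx': array([[458.1277563 ,   0.        , 319.18320032],
       [  0.        , 458.1277563 , 239.6652627 ],
       [  0.        ,   0.        ,   1.        ]]), 'k1': 0.029817691761698017, 'world_to_cam': array([[-0.35247807,  0.93569721,  0.01516372,  0.11869093],
       [-0.66677465, -0.26247834,  0.69750748,  0.2553156 ],
       [ 0.65663596,  0.2357453 ,  0.71641704, -1.51638841],
       [ 0.        ,  0.        ,  0.        ,  1.        ]])}
```

View pics/top0.png

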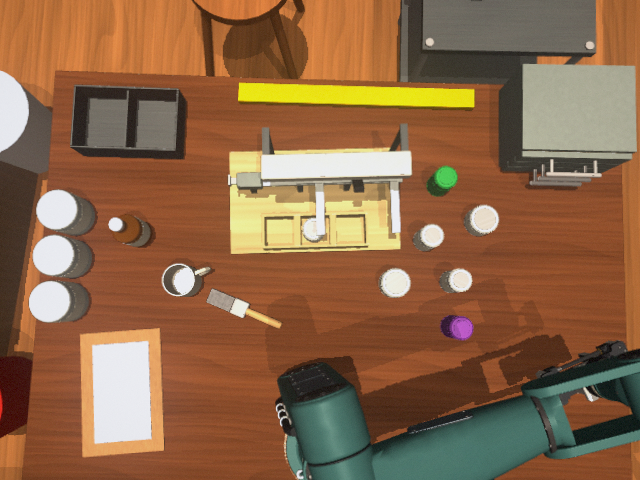

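View pics/scene0.png

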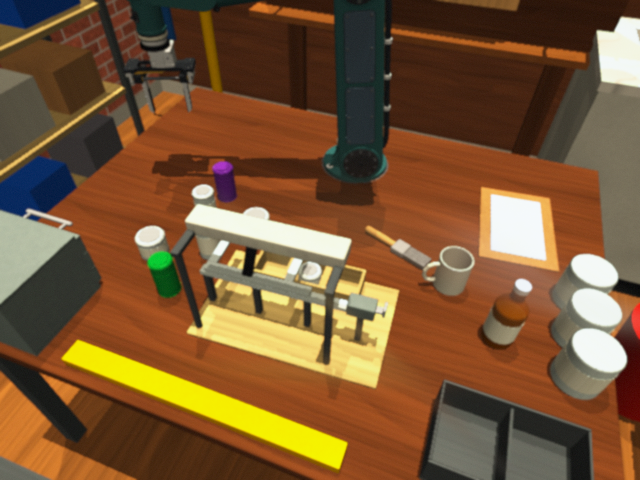

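The top view shows four white-lidded tins: (430,236), (459,280), (395,282) and (483,219). There is also a green look-alike at (445,180) and a purple one at (460,328). Next I'll measure heights to tell tall from squat, and fit the carrier pose.

Run:
```python
from h import *
D=np.load("top0.npz");W=D["W"];im=D["im"]
for n,(u,v) in dict(tA=(430,236),tB=(459,280),sA=(395,282),sB=(483,219),green=(445,180),purple=(460,328),short=(312,230),mug=(180,280),turps=(115,225)).items():
    P=W[v-22:v+23,u-22:u+23].reshape(-1,3);z=np.nanpercentile(W[v-4:v+5,u-4:u+5,2],90)
    T=P[(np.abs(P[:,2]-z)<.008)]
    (cx,cy),r=cv2.minEnclosingCircle(T[:,:2].astype(np.float32))
    print(n,"z %.3f"%z,np.round(T.mean(0),3),"circ",round(cx,3),round(cy,3),round(r,3),len(T))
Q=W[140:262,220:420].reshape(-1,3);C=im[140:262,220:420].reshape(-1,3).astype(int)
def rect(m,n):
    r=cv2.minAreaRect(Q[m][:,:2].astype(np.float32));print(n,r,m.sum())
z=Q[:,2]
rect((z>.002)&(z<.014)&(C[:,0]>C[:,2]+60)&(C[:,0]>150),"base")
wm=(z>.052)&(z<.066)&(Q[:,0]<.62)
rect(wm,"walls")
# lamp top
lm=(z>.28)&(z<.295);rect(lm,"lamp")
am=(z>.128)&(z<.142);rect(am,"lock")
np.save("walls.npy",Q[wm])
c=np.hstack([im[210:310,370:510]]);save("pics/crop1.png",cv2.resize(im[150:350,360:520],None,fx=3.5,fy=3,interpolation=cv2.INTER_CUBIC)[:600])
# BEV height map of carrier region
x0,x1,y0,y1=.38,.80,-.2,.32;s=1500
S=np.load("scene0.npz")
b=np.zeros((int((x1-x0)*s),int((y1-y0)*s)),np.uint8)
b=np.zeros((630,780,3),np.uint8)
for q,c in zip(W.reshape(-1,3),im.reshape(-1,3)):
    if np.isfinite(q[0]) and x0<q[0]<x1 and y0<q[1]<y1:
        cv2.circle(b,(int((y1-q[1])*s),int((x1-q[0])*s)),1,tuple(int(k) for k in c),-1)
save("pics/bev.png",b[:600])
```

```text
tA z 0.114 [ 0.524 -0.235  0.11 ] circ 0.525 -0.235 0.03 381
tB z 0.113 [ 0.418 -0.304  0.11 ] circ 0.418 -0.304 0.028 378
sA z 0.066 [ 0.409 -0.154  0.062] circ 0.41 -0.154 0.036 547
sB z 0.066 [ 0.574 -0.374  0.062] circ 0.575 -0.374 0.036 530
green z 0.114 [ 0.668 -0.269  0.11 ] circ 0.668 -0.269 0.028 318
purple z 0.114 [ 0.305 -0.306  0.111] circ 0.306 -0.305 0.028 377
short z 0.130 [0.548 0.038 0.133] circ 0.548 0.037 0.033 194
mug z 0.011 [0.402 0.388 0.006] circ 0.399 0.391 0.078 594
turps z 0.193 [0.519 0.504 0.19 ] circ 0.519 0.504 0.016 145
base ((0.6220757961273193, 0.03810858726501465), (0.32106927037239075, 0.5248581767082214), 1.5950961112976074) 8717
walls ((0.5391549468040466, -0.015335619449615479), (0.08764804154634476, 0.39435234665870667), 2.884084463119507) 1211
lamp ((0.6494207382202148, 0.00726674497127533), (0.05710066854953766, 0.3233826458454132), 3.1849148273468018) 3738
lock ((0.6226781606674194, 0.054275184869766235), (0.21460187435150146, 0.4082866311073303), 3.1085948944091797) 1314
```

View pics/crop1.png

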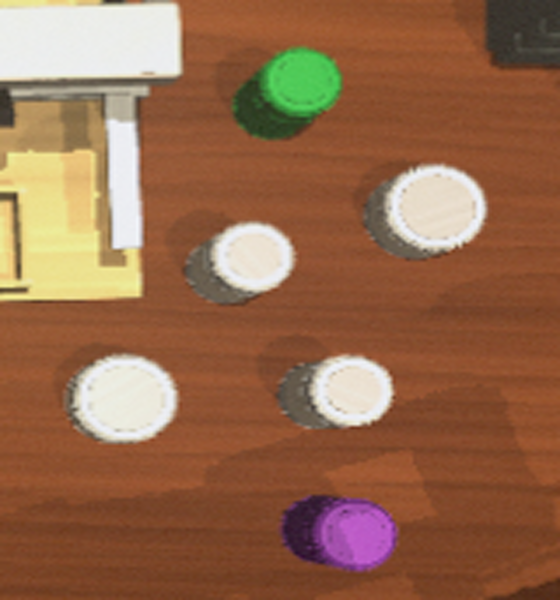

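View pics/bev.png

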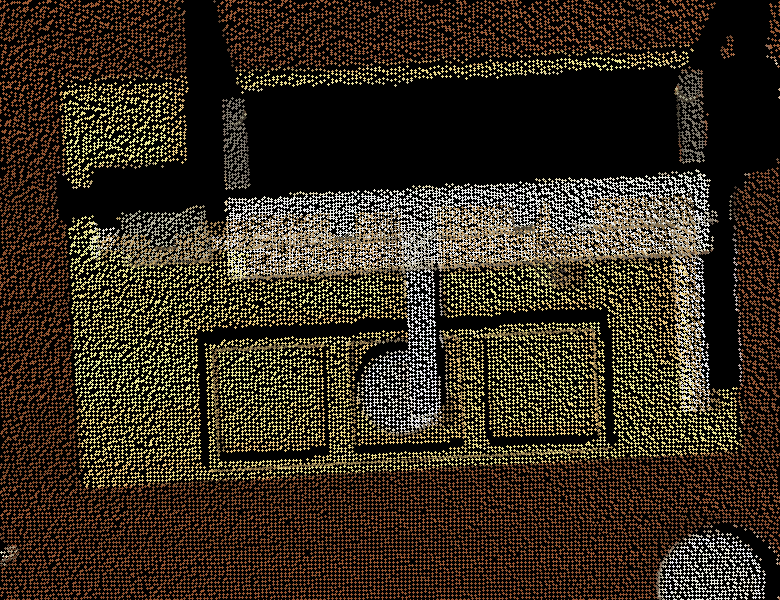

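The crop confirms it: the tall tins are the plain white ones at (430,236) and (459,280), both 110 mm high. The two wider ones at (395,282) and (483,219) are squat at 62 mm, and green and purple are excluded. The BEV shows the carrier row centred near world (0.54, 0.05). I'll fit that precisely.

Run:
```python
from h import *
from scipy.optimize import minimize
for n in("top","scene"):
    W=np.load(n+"0.npz")["W"].reshape(-1,3);W=W[np.isfinite(W[:,0])]
    W=W[(abs(W[:,0]-.54)<.12)&(abs(W[:,1]-.049)<.2)]
    w=W[(W[:,2]>.05)&(W[:,2]<.063)]; f=W[(W[:,2]<.02)]
    def loc(P,q):
        c,s=np.cos(q[2]),np.sin(q[2]);d=P[:,:2]-q[:2];return d@np.array([[c,-s],[s,c]])
    def din(P,q): # signed depth inside nearest cell
        l=loc(P,q);return np.max([np.minimum(.037-abs(l[:,0]),.037-abs(l[:,1]-k)) for k in(-.09,0,.09)],0),l
    def cost(q):
        d,l=din(w,q); a=(abs(l[:,0])<.06)&(abs(l[:,1])>.05)&(abs(l[:,1])<.15)
        e,m=din(f,q); ring=(abs(m[:,0])<.043)&(abs(m[:,1])<.133)
        return np.clip(d[a],0,.004).sum()+np.clip(-e[ring],0,.004).sum()
    best=min((minimize(cost,[.54+a,.049+b,.055],method="Nelder-Mead",options=dict(initial_simplex=np.array([[.54+a,.049+b,.055],[.544+a,.049+b,.055],[.54+a,.053+b,.055],[.54+a,.049+b,.075]]))) for a in(-.006,0,.006) for b in(-.006,0,.006)),key=lambda r:r.fun)
    q=best.x;print(n,q.round(4),best.fun,len(w),len(f))
    c,s=np.cos(q[2]),np.sin(q[2])
    for nm,l in dict(cl=(0,.09),cr=(0,-.09)).items(): print(nm,q[0]+c*l[0]-s*l[1],q[1]+s*l[0]+c*l[1])
# grip from scene: points at z 0.145-0.195 dark, near; and arms
q=[.540,.049,.0556];c,s=np.cos(q[2]),np.sin(q[2])
for n in("top","scene"):
    D=np.load(n+"0.npz");W=D["W"];im=D["im"].astype(int)
    d=W[...,:2]-q[:2];X=d[...,0]*c+d[...,1]*s;Y=-d[...,0]*s+d[...,1]*c;Z=W[...,2]
    m=(Z>.142)&(Z<.2)&(X>.06)&(X<.115)&(abs(Y)<.2)
    print(n,"grip",m.sum(),[(np.nanpercentile(a[m],[3,50,97])).round(3) for a in(X,Y,Z)] if m.any() else "")
    vv,uu=np.nonzero(m);print(uu.min() if m.any() else'',uu.max()if m.any() else'',vv.min()if m.any() else'',vv.max()if m.any() else'')
    for lo,hi in((-.07,.06),(-.16,-.07),(.06,.2)):
        m=(Z>.12)&(Z<.14)&(X>-.03)&(X<.06)&(Y>lo)&(Y<hi)
        if m.sum()>5: print(" arm",[(np.nanpercentile(a[m],[3,50,97])).round(3) for a in(X,Y,Z)],m.sum())
    m=(Z>.1)&(Z<.17)&(X>.08)&(X<.14)&(Y>.187)&(Y<.25)
    if m.sum()>3: print(" tab",[(np.nanpercentile(a[m],[3,50,97])).round(4) for a in(X,Y,Z)],m.sum())
```

```text
top [0.537  0.0495 0.0561] 0.042820375147639984 1101 11441
cl 0.5319045092001755 0.1393441985669567
cr 0.5419964137981721 -0.04037267170844322
scene [0.5341 0.0458 0.0481] 0.11933649692508982 877 5071
cl 0.5297672902152849 0.13574231984270366
cr 0.5384290504086214 -0.04404915356566777
top grip 285 [array([0.066, 0.095, 0.114]), array([-0.112,  0.128,  0.18 ]), array([0.142, 0.149, 0.197])]
229 363 178 192
 arm [array([-0.022,  0.015,  0.057]), array([-0.022, -0.012, -0.003]), array([0.128, 0.134, 0.139])] 276
 tab [array([0.0989, 0.1102, 0.1216]), array([0.1883, 0.1991, 0.204 ]), array([0.1275, 0.1368, 0.1509])] 70
scene grip 530 [array([0.082, 0.101, 0.114]), array([-0.114, -0.093,  0.18 ]), array([0.142, 0.149, 0.188])]
242 386 246 307
 arm [array([0.034, 0.047, 0.059]), array([-0.024, -0.014, -0.005]), array([0.13 , 0.135, 0.137])] 87
 tab [array([0.1024, 0.1152, 0.1233]), array([0.1878, 0.1979, 0.203 ]), array([0.1269, 0.1348, 0.1501])] 87
```

```bash
cat >> h.py <<'E'
Q0=(.537,.0495,.056)
def car(x,y,z):
    c,s=np.cos(Q0[2]),np.sin(Q0[2]);return np.array([Q0[0]+c*x-s*y,Q0[1]+s*x+c*y,z])
def plan(pos,lean=0):
    """tool x = -carrier y, tool z down, leaned by lean deg (fingers down and away)"""
    o=robot.get_obs();Rn=R.from_euler("xyz",o["ee_rot"])
    Rt=R.from_euler("xyz",[np.pi,0,Q0[2]-np.pi/2])*R.from_euler("x",lean,degrees=True)
    print("turn",(Rn.inv()*Rt).as_rotvec(degrees=True).round(1),"shift mm",(Rn.inv().apply(np.array(pos)-o["tool_pos"])*1000).round(1),"w",o["width"].round(4),"t",round(o["time"],2),"F",o["wrist_force"].round(1))
E
python3 -c "
from h import *
plan([.525,-.235,.22])"
```

```text
Traceback (most recent call last):
  File "h.py", line 24, in plan
    print("turn",(Rn.inv()*Rt).as_rotvec(degrees=True).round(1),"shift mm",(Rn.inv().apply(np.array(pos)-o["tool_pos"])*1000).round(1),"w",o["width"].round(4),"t",round(o["time"],2),"F",o["wrist_force"].round(1))
                                                                                                                                           ^^^^^^^^^^^^^^^^
AttributeError: 'float' object has no attribute 'round'
```

```bash
sed -i 's/o\["width"\].round(4)/round(o["width"],4)/; s/o\["wrist_force"\].round(1)/np.round(o["wrist_force"],1)/' h.py
python3 -c "
from h import *
plan([.525,-.235,.22])"
```

```text
turn [ 0.   0.1 21.7] shift mm [-115.3 -377.1  -15.3] w 0.0939 t 0.1 F [-0.4 -0.3 -0.3]
```

```bash
python3 -m jog '[[[0,0,7],[-14,-45,-10],-1],[[0,0,14],[-28,-90,-15],-1],[[0,0,21.7],[-42,-135,-15],-1],[[0,0,21.7],[-56,-180,-15],-1],[[0,0,21.7],[-70,-225,-15],-1]]'
python3 -c "
from h import *
plan([.525,-.235,.22])"
```

```text
time: 0.6
tool_pos: [0.4072, -0.339, 0.2201]
ee_rot: [3.141, 0.0, -1.515]
wrist_force: [0.6, -0.1, -0.1]
width: 0.0942
turn [ 0.  0. -0.] shift mm [-9.730e+01 -1.234e+02  1.000e-01] w 0.0942 t 0.6 F [ 0.6 -0.1 -0.1]
```

```bash
python3 -m jog '[[[0,0,0],[-33,-41,0],-1],[[0,0,0],[-65,-82,0],-1],[[0,0,0],[-97,-123,0],-1],[[0,0,0],[-97,-123,0],-1]]' >/dev/null
python3 -m jog '[[[0,0,0],[0,0,50],-1],[[0,0,0],[0,0,95],-1],[[0,0,0],[0,0,130],-1],[[0,0,0],[0,0,144],-1],[[0,0,0],[0,0,144],-1]]'
python3 -m jog '[[[0,0,0],[0,0,0],1],[[0,0,0],[0,0,0],1],[[0,0,0],[0,0,0],1],[[0,0,0],[0,0,0],1],[[0,0,0],[0,0,0],1]]'
python3 -c "
from h import *
plan([.525,-.235,.076])"
```

```text
time: 1.5
tool_pos: [0.5216, -0.2364, 0.0738]
ee_rot: [3.137, 0.003, -1.515]
wrist_force: [0.1, -0.3, 0.3]
width: 0.0937
time: 2.0
tool_pos: [0.524, -0.2371, 0.0774]
ee_rot: [-3.14, -0.001, -1.515]
wrist_force: [-0.1, 0.1, -0.2]
width: 0.0575
turn [-0.1 -0.1  0. ] shift mm [-2.  -1.1  1.4] w 0.0575 t 2.0 F [-0.1  0.1 -0.2]
```

```bash
python3 -m jog '[[[0,0,0],[0,0,0],1],[[0,0,0],[0,0,0],1],[[0,0,0],[0,0,-30],1],[[0,0,0],[0,0,-60],1],[[0,0,0],[0,0,-90],1]]'
python3 -m jog '[[[0,0,0],[0,0,-30],1],[[0,0,0],[0,0,-60],1],[[0,0,0],[0,0,-90],1],[[0,0,0],[0,0,-90],1]]'
python3 -c "
from h import *
plan(car(0,.09,.256))"
```

```text
time: 2.5
tool_pos: [0.5228, -0.2363, 0.1657]
ee_rot: [3.139, 0.002, -1.515]
wrist_force: [-0.6, 0.2, -2.5]
width: 0.0556
time: 2.9
tool_pos: [0.5252, -0.2377, 0.2608]
ee_rot: [-3.135, -0.005, -1.515]
wrist_force: [0.1, 0.2, -2.7]
width: 0.0552
turn [-0.4 -0.3  0. ] shift mm [-376.1  -27.9    3.3] w 0.0552 t 2.9 F [ 0.1  0.2 -2.7]
```

```bash
python3 -m jog '[[[0,0,0],[-30,-4,0],1],[[0,0,0],[-70,-8,0],1],[[0,0,0],[-110,-12,0],1],[[0,0,0],[-150,-16,0],1],[[0,0,0],[-190,-20,0],1]]' >/dev/null
python3 -m jog '[[[0,0,0],[-40,-2,0],1],[[0,0,0],[-80,-4,0],1],[[0,0,0],[-120,-6,0],1],[[0,0,0],[-160,-8,0],1],[[0,0,0],[-185,-8,0],1]]' >/dev/null
python3 -m jog '[[[0,0,0],[0,0,0],1],[[0,0,0],[0,0,0],1],[[0,0,0],[0,0,0],1]]'
python3 - <<'E'
from h import *
im,d,p=snap("top");save("pics/top1.png",im);np.savez("top1.npz",im=im,W=cloud(d,p))
ims,ds,ps=snap("scene")
save("pics/both.png",cv2.resize(np.hstack([im[60:330,160:480],ims[100:370,120:440]]),None,fx=1.25,fy=1.25))
plan(car(0,.09,.256))
E
```

```text
time: 4.2
tool_pos: [0.5302, 0.1381, 0.2549]
ee_rot: [3.139, -0.001, -1.516]
wrist_force: [-0.6, 0.2, -2.8]
width: 0.0555
turn [ 0.1 -0.  -0.1] shift mm [-1.4 -1.5 -0.2] w 0.0561 t 4.3 F [-0.9  0.4 -2.2]
```

View pics/both.png

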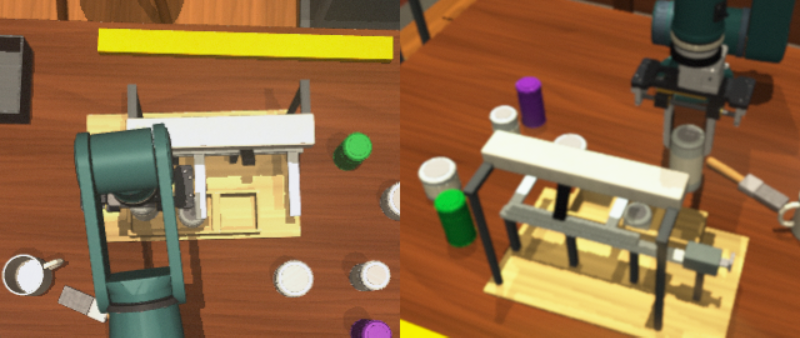

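The tin hangs upright over the left cell at around (690,155) in the right half. The wrist link is near the lamp, so I'll check its clearance before descending.

Run:
```python
from h import *
im,d,p=snap("scene");W=cloud(d,p)
c,s=np.cos(.056),np.sin(.056);dd=W[...,:2]-np.array(Q0[:2]);X=dd[...,0]*c+dd[...,1]*s;Y=-dd[...,0]*s+dd[...,1]*c;Z=W[...,2]
for z0 in np.arange(.22,.62,.025):
    m=(Z>z0)&(Z<z0+.025)&(abs(Y-.09)<.13)&(X>-.15)&(X<.25)&~((Z<.3)&(X>.075))
    if m.sum()>5: print(round(z0,3),m.sum(),"Xmax %.3f Y %.3f..%.3f"%(np.percentile(X[m],99),np.percentile(Y[m],1),np.percentile(Y[m],99)))
```

```text
0.22 191 Xmax 0.028 Y 0.062..0.116
0.245 289 Xmax 0.029 Y 0.051..0.126
0.27 656 Xmax 0.028 Y 0.049..0.127
0.295 152 Xmax 0.010 Y 0.047..0.128
0.32 112 Xmax 0.011 Y 0.049..0.128
0.345 368 Xmax 0.034 Y 0.008..0.168
0.37 1177 Xmax 0.034 Y 0.002..0.175
0.395 1191 Xmax 0.032 Y 0.001..0.175
0.42 369 Xmax 0.035 Y 0.072..0.128
0.445 535 Xmax 0.037 Y 0.052..0.124
0.47 579 Xmax 0.036 Y 0.053..0.124
0.495 527 Xmax 0.035 Y 0.056..0.122
0.52 634 Xmax 0.035 Y 0.057..0.128
0.545 828 Xmax 0.038 Y 0.055..0.125
0.57 820 Xmax 0.044 Y 0.035..0.149
0.595 1710 Xmax 0.047 Y 0.032..0.150
```

```bash
python3 -m jog '[[[0,0,0],[-1.5,-1.5,30],1],[[0,0,0],[-1.5,-1.5,60],1],[[0,0,0],[-1.5,-1.5,90],1],[[0,0,0],[-1.5,-1.5,100],1],[[0,0,0],[-1.5,-1.5,100],1]]'
python3 -m jog '[[[0,0,0],[0,0,20],1],[[0,0,0],[0,0,40],1],[[0,0,0],[0,0,55],1],[[0,0,0],[0,0,65],1],[[0,0,0],[0,0,68],1]]'
python3 -m jog '[[[0,0,0],[0,0,1],1],[[0,0,0],[0,0,1.5],1],[[0,0,0],[0,0,1.5],1]]'
python3 -c "
from h import *
plan(car(0,.09,.085))"
```

```text
time: 4.85
tool_pos: [0.5309, 0.1399, 0.1546]
ee_rot: [3.138, -0.001, -1.516]
wrist_force: [0.3, 0.5, -2.7]
width: 0.0556
time: 5.35
tool_pos: [0.5319, 0.1406, 0.088]
ee_rot: [3.141, -0.0, -1.515]
wrist_force: [0.4, -0.2, -2.9]
width: 0.0558
time: 5.65
tool_pos: [0.5326, 0.1408, 0.0879]
ee_rot: [-3.14, 0.0, -1.515]
wrist_force: [0.1, 0.7, -3.0]
width: 0.0561
turn [-0.1  0.   0. ] shift mm [1.4 0.7 2.9] w 0.0561 t 5.65 F [ 0.1  0.7 -3. ]
```

```bash
for i in 1 ; do python3 -m jog '[[[0,0,0],[0,0,1],1],[[0,0,0],[0,0,1.5],1]]' | grep -E "pos|force"
python3 -m jog '[[[0,0,0],[0,0,1],1],[[0,0,0],[0,0,1],1]]'| grep -E "pos|force"
python3 -m jog '[[[0,0,0],[0,0,1],1],[[0,0,0],[0,0,1],1]]'| grep -E "pos|force"; done
```

```text
tool_pos: [0.5322, 0.1408, 0.0858]
wrist_force: [-0.3, 0.8, -2.7]
tool_pos: [0.5322, 0.1408, 0.0853]
wrist_force: [-0.2, -0.2, 1.4]
tool_pos: [0.5323, 0.1408, 0.0852]
wrist_force: [-3.6, -0.7, 5.3]
```

```bash
python3 -m jog '[[[0,0,0],[0,0,-1],-0.5],[[0,0,0],[0,0,-1],-0.5],[[0,0,0],[0,0,-1],-0.5],[[0,0,0],[0,0,-1],-0.5],[[0,0,0],[0,0,-5],-0.5]]'
python3 -m jog '[[[0,0,0],[0,0,-30],-0.6],[[0,0,0],[0,0,-70],-0.6],[[0,0,0],[0,0,-110],-0.6],[[0,0,0],[0,0,-150],-0.6],[[0,0,0],[0,0,-165],-0.6]]'
python3 - <<'E'
from h import *
plan([.418,-.304,.25])
E
```

```text
time: 6.75
tool_pos: [0.5315, 0.1406, 0.0877]
ee_rot: [3.14, -0.0, -1.515]
wrist_force: [0.4, 0.2, -1.2]
width: 0.0706
time: 7.25
tool_pos: [0.5336, 0.141, 0.2589]
ee_rot: [-3.133, 0.001, -1.515]
wrist_force: [0.9, -0.6, 0.7]
width: 0.0751
turn [-0.5  0.   0. ] shift mm [437.8 140.5   7.3] w 0.0751 t 7.25 F [ 0.9 -0.6  0.7]
```

```bash
python3 -m jog '[[[0,0,0],[42,14,0],-0.8],[[0,0,0],[86,28,0],-0.9],[[0,0,0],[130,42,0],-1],[[0,0,0],[174,56,0],-1],[[0,0,0],[218,70,0],-1]]' >/dev/null
python3 -m jog '[[[0,0,0],[44,14,0],-1],[[0,0,0],[88,28,0],-1],[[0,0,0],[132,42,0],-1],[[0,0,0],[176,56,0],-1],[[0,0,0],[220,70,7],-1]]' >/dev/null
python3 -m jog '[[[0,0,0],[0,0,0],-1],[[0,0,0],[0,0,0],-1]]'
python3 - <<'E'
from h import *
plan([.418,-.304,.076])
im,d,p=snap("top");W=cloud(d,p);save("pics/top2.png",im)
# left tin top position
m=(W[...,2]>.106)&(W[...,2]<.124)&(np.hypot(W[...,0]-.532,W[...,1]-.139)<.045)
P=W[m];print("left tin",len(P),P.mean(0).round(4),cv2.minEnclosingCircle(P[:,:2].astype(np.float32)))
print("target",car(0,.09,0))
E
```

```text
time: 8.45
tool_pos: [0.416, -0.3047, 0.2447]
ee_rot: [3.14, 0.003, -1.517]
wrist_force: [-0.4, 0.3, -0.2]
width: 0.0938
turn [ 0.1  0.2 -0.1] shift mm [-1.000e-01 -2.400e+00  1.687e+02] w 0.0938 t 8.45 F [-0.4  0.3 -0.2]
left tin 428 [0.533  0.1424 0.117 ] ((0.533646285533905, 0.14268290996551514), 0.028815818950533867)
target [0.53196263 0.13935892 0.        ]
```

```bash
python3 -m jog '[[[0,0,0],[0,-2,45],-1],[[0,0,0],[0,-2,90],-1],[[0,0,0],[0,-2,135],-1],[[0,0,0],[0,-2,168],-1],[[0,0,0],[0,-2,168],-1]]'
python3 -m jog '[[[0,0,0],[0,0,0],1],[[0,0,0],[0,0,0],1],[[0,0,0],[0,0,0],1],[[0,0,0],[0,0,0],1],[[0,0,0],[0,0,0],1]]' >/dev/null
python3 -m jog '[[[0,0,0],[0,0,0],1],[[0,0,0],[0,0,0],1],[[0,0,0],[0,0,0],1]]'
python3 -m jog '[[[0,0,0],[0,0,-30],1],[[0,0,0],[0,0,-70],1],[[0,0,0],[0,0,-115],1],[[0,0,0],[0,0,-160],1],[[0,0,0],[0,0,-180],1]]'
python3 -m jog '[[[0,0,0],[0,0,0],1],[[0,0,0],[0,0,0],1]]'
python3 - <<'E'
from h import *
plan(car(0,-.09,.256))
E
```

```text
time: 9.0
tool_pos: [0.4162, -0.2996, 0.0729]
ee_rot: [3.134, 0.009, -1.512]
wrist_force: [-0.6, -0.3, -1.3]
width: 0.0938
time: 9.8
tool_pos: [0.4192, -0.305, 0.0795]
ee_rot: [-3.14, -0.002, -1.515]
wrist_force: [-0.3, -0.5, 5.3]
width: 0.0557
time: 10.3
tool_pos: [0.4194, -0.3048, 0.2621]
ee_rot: [-3.138, -0.003, -1.515]
wrist_force: [0.8, 0.2, -3.0]
width: 0.0552
time: 10.5
tool_pos: [0.4182, -0.3039, 0.2564]
ee_rot: [3.139, 0.002, -1.515]
wrist_force: [0.7, -0.6, -3.4]
width: 0.0555
turn [0.1 0.1 0. ] shift mm [-256.1 -138.4    0.6] w 0.0555 t 10.5 F [ 0.7 -0.6 -3.4]
```

```bash
python3 -m jog '[[[0,0,0],[-25,-14,0],1],[[0,0,0],[-60,-32,0],1],[[0,0,0],[-100,-54,0],1],[[0,0,0],[-140,-75,0],1],[[0,0,0],[-180,-97,0],1]]' >/dev/null
python3 -m jog '[[[0,0,0],[-35,-19,0],1],[[0,0,0],[-65,-35,0],1],[[0,0,0],[-76,-41,0],1],[[0,0,0],[-76,-41,0],1],[[0,0,0],[-76,-41,0],1]]'
python3 -m jog '[[[0,0,0],[0,0,0],1],[[0,0,0],[0,0,0],1]]'
python3 -c "
from h import *
plan(car(0,-.09,.085))"
```

```text
time: 11.5
tool_pos: [0.5413, -0.0418, 0.2566]
ee_rot: [3.138, -0.0, -1.515]
wrist_force: [0.5, -0.1, -2.3]
width: 0.0555
time: 11.7
tool_pos: [0.5417, -0.0424, 0.2584]
ee_rot: [3.141, -0.0, -1.517]
wrist_force: [0.4, 0.3, -1.7]
width: 0.0552
turn [ 0.  -0.  -0.1] shift mm [ -2.1  -0.4 173.4] w 0.0552 t 11.7 F [ 0.4  0.3 -1.7]
```

```bash
python3 -m jog '[[[0,0,0],[-1,0,30],1],[[0,0,0],[-1,0,60],1],[[0,0,0],[-1,0,90],1],[[0,0,0],[-1,0,100],1],[[0,0,0],[-1,0,100],1]]' | grep -E "pos|force"
python3 -m jog '[[[0,0,0],[0,0,20],1],[[0,0,0],[0,0,40],1],[[0,0,0],[0,0,55],1],[[0,0,0],[0,0,63],1],[[0,0,0],[0,0,66],1]]'| grep -E "pos|force"
python3 -m jog '[[[0,0,0],[0,0,1],1],[[0,0,0],[0,0,1],1],[[0,0,0],[0,0,1],1]]'| grep -E "pos|force"
python3 -m jog '[[[0,0,0],[0,0,1],1],[[0,0,0],[0,0,1],1],[[0,0,0],[0,0,1],1]]'| grep -E "pos|force"
python3 -m jog '[[[0,0,0],[0,0,1],1],[[0,0,0],[0,0,1],1],[[0,0,0],[0,0,1],1]]'| grep -E "pos|force"
python3 -m jog '[[[0,0,0],[0,0,1],1],[[0,0,0],[0,0,1],1],[[0,0,0],[0,0,1],1]]'| grep -E "pos|force"
```

```text
tool_pos: [0.5408, -0.0405, 0.1568]
wrist_force: [0.2, 0.2, -2.1]
tool_pos: [0.5422, -0.0401, 0.0924]
wrist_force: [0.1, -0.6, -1.8]
tool_pos: [0.5428, -0.0401, 0.0925]
wrist_force: [-0.1, 1.7, -2.6]
tool_pos: [0.5422, -0.04, 0.0906]
wrist_force: [0.3, 0.4, -2.9]
tool_pos: [0.5421, -0.04, 0.0894]
wrist_force: [0.6, -0.8, -2.3]
tool_pos: [0.5421, -0.04, 0.0884]
wrist_force: [0.0, -0.1, -2.8]
```

```bash
for i in 1;do
python3 -m jog '[[[0,0,0],[0,0,1],1],[[0,0,0],[0,0,1],1]]'| grep -E "pos|force"
python3 -m jog '[[[0,0,0],[0,0,1],1],[[0,0,0],[0,0,1],1]]'| grep -E "pos|force"; done
```

```text
tool_pos: [0.5422, -0.04, 0.0876]
wrist_force: [0.7, -0.6, -2.4]
tool_pos: [0.5424, -0.0401, 0.0876]
wrist_force: [-1.0, 0.2, 3.5]
```

Contact. I'll release (partly open, clear of the arms), retreat, and check both tins. I'll also re-measure the lock and the tab baseline.

```bash
python3 -m jog '[[[0,0,0],[0,0,-1],-0.5],[[0,0,0],[0,0,-1],-0.5],[[0,0,0],[0,0,-1],-0.5],[[0,0,0],[0,0,-1],-0.5],[[0,0,0],[0,0,-5],-0.5]]'
python3 -m jog '[[[0,0,0],[0,0,-30],-0.5],[[0,0,0],[0,0,-70],-0.5],[[0,0,0],[0,0,-110],-0.5],[[0,0,0],[0,0,-150],-0.5],[[0,0,0],[0,0,-165],-0.5]]'
python3 -m jog '[[[0,0,0],[0,45,0],-0.5],[[0,0,0],[0,90,0],-0.5],[[0,0,0],[0,135,0],-0.5],[[0,0,0],[0,180,0],-0.5],[[0,0,0],[0,200,0],-0.5]]'
python3 - <<'E'
from h import *
im,d,p=snap("top");W=cloud(d,p)
for y in(.09,-.09):
    t=car(0,y,0);m=(W[...,2]>.106)&(W[...,2]<.124)&(np.hypot(W[...,0]-t[0],W[...,1]-t[1])<.045)
    P=W[m];print(len(P),P.mean(0).round(4),cv2.minEnclosingCircle(P[:,:2].astype(np.float32)),t)
im2,d2,p2=snap("scene");W2=cloud(d2,p2);np.savez("pre.npz",it=im,Wt=W,is_=im2,Ws=W2)
o=robot.get_obs();wi,wd,wp=snap("wrist");np.savez("wr0.npz",im=wi,W=cloud(wd,wp))
a=cv2.resize(im[130:270,215:415],(800,560)) if 0 else cv2.resize(im2[180:380,180:420],(480,400))
save("pics/pre.png",np.vstack([np.hstack([a[:400],cv2.resize(im[140:260,220:416],(320,196)).repeat(1,0)[:196].copy() if 0 else cv2.resize(wi,(320,240)) if 0 else cv2.resize(im[140:290,220:340+0],(320,400))])]))
save("pics/wr0.png",wi)
E
```

```text
time: 14.8
tool_pos: [0.5416, -0.0399, 0.0908]
ee_rot: [3.14, 0.0, -1.515]
wrist_force: [-0.2, -0.3, -0.7]
width: 0.0704
time: 15.3
tool_pos: [0.5438, -0.0402, 0.2619]
ee_rot: [-3.133, -0.002, -1.515]
wrist_force: [-0.1, 0.1, 0.3]
width: 0.0706
time: 15.8
tool_pos: [0.3395, -0.0509, 0.2556]
ee_rot: [3.141, -0.0, -1.515]
wrist_force: [1.4, -0.8, -0.2]
width: 0.0704
430 [0.5331 0.1425 0.117 ] ((0.5336970090866089, 0.1427309811115265), 0.028627518564462662) [0.53196263 0.13935892 0.        ]
425 [ 0.5412 -0.0382  0.1169] ((0.5420833230018616, -0.038161586970090866), 0.0291014201939106) [ 0.54203737 -0.04035892  0.        ]
```

View pics/pre.png

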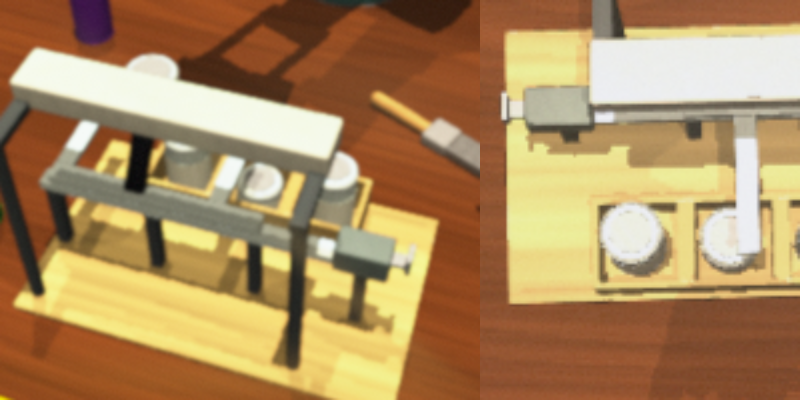

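View pics/wr0.png

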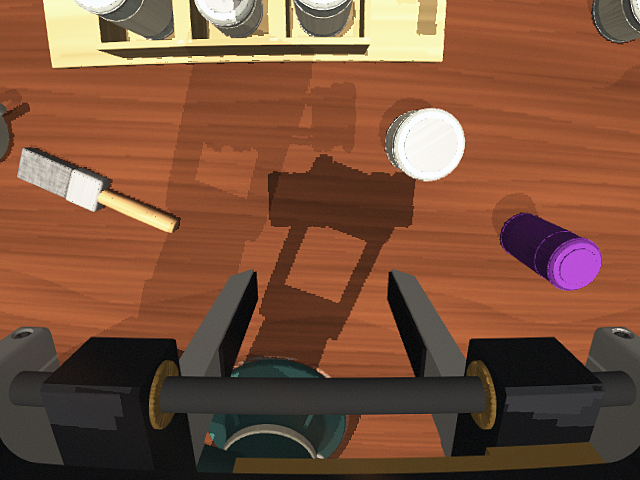

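Both tins stand upright in the outer cells, within about 4 mm of centre, with tops at 117 mm. The scene crop shows the grip at (140,165) and the tab flag at (408,258). Next: measure the grip's y and plan the leaned standoff.

```bash
cat >> h.py <<'E'
def cf(W):
    c,s=np.cos(Q0[2]),np.sin(Q0[2]);d=W[...,:2]-np.array(Q0[:2])
    return np.stack([d[...,0]*c+d[...,1]*s,-d[...,0]*s+d[...,1]*c,W[...,2]],-1)
def tab(nn=3):
    for n in("top","scene"):
        r=[]
        for k in range(nn):
            im,d,p=snap(n);C=cf(cloud(d,p));X,Y,Z=np.moveaxis(C,-1,0)
            m=(Z>.13)&(Z<.165)&(X>.095)&(X<.14)&(Y>.192)&(Y<.25)
            r.append([np.median(Y[m]),np.percentile(Y[m],90),m.sum()])
        print("tab",n,np.mean(r,0).round(4))
def tcp(): 
    o=robot.get_obs();C=cf(np.array(o["tool_pos"]));f=np.array(o["wrist_force"]);c,s=np.cos(Q0[2]),np.sin(Q0[2])
    print("t %.2f tcp(carrier) %s Fy %.1f Fx %.1f Fz %.1f w %.4f"%(o["time"],C.round(4),-s*f[0]+c*f[1],c*f[0]+s*f[1],f[2],o["width"]))
E
python3 - <<'E'
from h import *
D=np.load("pre.npz")
for k,i in(("Ws","is_"),("Wt","it")):
    C=cf(D[k]);X,Y,Z=np.moveaxis(C,-1,0);I=D[i].astype(int).sum(-1)
    m=(Z>.15)&(Z<.2)&(X>.05)&(X<.115)&(Y<0)&(Y>-.2)&(I<150)
    print(k,m.sum(),[np.percentile(a[m],[2,50,98]).round(4) for a in(X,Y,Z)] if m.sum() else 0)
    m=(Z>.125)&(Z<.14)&(X>-.03)&(X<.08)&(Y<-.14)&(Y>-.24);print(" right arm Y",np.percentile(Y[m],[2,50,98]).round(4) if m.sum() else 0)
tab();tcp()
yg=-.103
plan(car(.022,yg,.242),43)
E
```

```text
Ws 202 [array([0.0835, 0.0963, 0.111 ]), array([-0.1139, -0.1039, -0.0937]), array([0.151 , 0.171 , 0.1885])]
 right arm Y [-0.2044 -0.193  -0.1847]
Wt 2 [array([0.0835, 0.0845, 0.0855]), array([-0.0975, -0.0957, -0.0938]), array([0.1832, 0.1881, 0.193 ])]
 right arm Y [-0.2022 -0.192  -0.1825]
tab top [ 0.1995  0.2028 49.    ]
tab scene [ 0.1987  0.2018 59.3333]
t 16.25 tcp(carrier) [-0.1992 -0.0896  0.2559] Fy 0.3 Fx -0.5 Fz -0.2 w 0.0704
turn [43.1  0.   0. ] shift mm [  13.5 -221.2   13.6] w 0.0704 t 16.25 F [-0.5  0.3 -0.2]
```

```bash
python3 -m jog '[[[8.5,0,0],[3,-20,3],-0.3],[[17,0,0],[6,-50,5],-0.3],[[25.5,0,0],[9,-90,8],-0.3],[[34,0,0],[12,-130,11],-0.3],[[42.5,0,0],[13.5,-170,13.5],-0.3]]' | grep time
python3 -m jog '[[[0.5,0,0],[0,-20,20],-0.3],[[0.5,0,0],[0,-37.5,35],-0.3],[[0.5,0,0],[0,-37.5,35],-0.3],[[0.5,0,0],[0,-37.5,35],-0.3]]'
python3 - <<'E'
from h import *
tcp();plan(car(.022,-.103,.242),43)
o=robot.get_obs();wi,wd,wp=snap("wrist");save("pics/wr1.png",wi)
C=cf(cloud(wd,wp));X,Y,Z=np.moveaxis(C,-1,0);I=wi.astype(int).sum(-1)
m=(Z>.15)&(Z<.2)&(X>.06)&(X<.115)&(Y<-.05)&(Y>-.16)&(I<150)
print(m.sum(),[np.percentile(a[m],[2,50,98]).round(4) for a in(X,Y,Z)] if m.sum() else 0)
E
```

```text
time: 16.75
time: 17.15
tool_pos: [0.5642, -0.0519, 0.2417]
ee_rot: [-2.393, 0.001, -1.514]
wrist_force: [0.2, 0.7, -1.1]
width: 0.0611
t 17.15 tcp(carrier) [ 0.0215 -0.1028  0.2417] Fy 0.7 Fx 0.3 Fz -1.1 w 0.0611
turn [0.1 0.1 0. ] shift mm [ 0.2 -0.5  0.1] w 0.0611 t 17.15 F [ 0.2  0.7 -1.1]
870 [array([0.0673, 0.0744, 0.1107]), array([-0.1147, -0.104 , -0.0932]), array([0.1524, 0.1947, 0.1991])]
```

View pics/wr1.png

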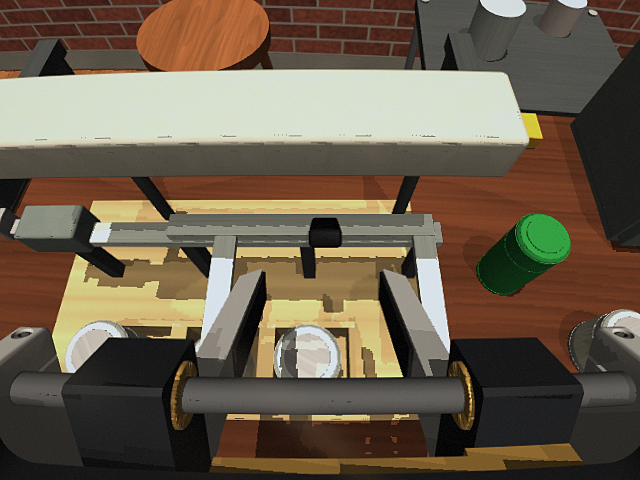

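The grip at (325,232) is centred between the fingers and the lamp is clear above. Advancing 120 mm along the fingers.

```bash
python3 -m jog '[[[0,0,0],[1,0,25],-0.3],[[0,0,0],[1,0,50],-0.3],[[0,0,0],[1,0,75],-0.3],[[0,0,0],[1,0,85],-0.3],[[0,0,0],[1,0,85],-0.3]]'
python3 -m jog '[[[0,0,0],[0,0,12],-0.3],[[0,0,0],[0,0,24],-0.3],[[0,0,0],[0,0,35],-0.3],[[0,0,0],[0,0,35],-0.3],[[0,0,0],[0,0,35],-0.3]]'
python3 - <<'E'
from h import *
tcp();plan(car(.104,-.104,.154),43)
E
```

```text
time: 17.7
tool_pos: [0.6215, -0.0498, 0.1787]
ee_rot: [-2.394, 0.001, -1.514]
wrist_force: [-0.2, 0.7, -0.1]
width: 0.0614
time: 18.2
tool_pos: [0.6459, -0.0486, 0.1542]
ee_rot: [-2.392, 0.0, -1.515]
wrist_force: [-0.3, -0.2, 0.2]
width: 0.061
t 18.20 tcp(carrier) [ 0.1032 -0.104   0.1542] Fy -0.2 Fx -0.3 Fz 0.2 w 0.0610
turn [0. 0. 0.] shift mm [-0.  -0.4  0.7] w 0.061 t 18.2 F [-0.3 -0.2  0.2]
```

Now close on the grip.

```bash
python3 -m jog '[[[0,0,0],[0,0,0],1],[[0,0,0],[0,0,0],1],[[0,0,0],[0,0,0],1],[[0,0,0],[0,0,0],1],[[0,0,0],[0,0,0],1]]'>/dev/null
python3 -m jog '[[[0,0,0],[0,0,0],1],[[0,0,0],[0,0,0],1],[[0,0,0],[0,0,0],1]]'
python3 -m jog '[[[0,0,0],[-5,0,0],1],[[0,0,0],[-10,0,0],1],[[0,0,0],[-15,0,0],1],[[0,0,0],[-20,0,0],1]]'
python3 - <<'E'
from h import *
tcp();tab(1)
E
```

```text
time: 19.0
tool_pos: [0.6461, -0.0489, 0.1553]
ee_rot: [-2.39, -0.0, -1.515]
wrist_force: [-1.4, -1.9, 2.9]
width: 0.0238
time: 19.4
tool_pos: [0.645, -0.0292, 0.1554]
ee_rot: [-2.39, -0.001, -1.516]
wrist_force: [-2.5, -4.6, 3.5]
width: 0.0238
t 19.40 tcp(carrier) [ 0.1035 -0.0846  0.1554] Fy -4.4 Fx -2.7 Fz 3.5 w 0.0238
tab top [ 0.1993  0.2029 50.    ]
tab scene [ 0.1987  0.2018 56.    ]
```

```bash
python3 -m jog '[[[0,0,0],[-6,0,0],1],[[0,0,0],[-12,0,0],1],[[0,0,0],[-18,0,0],1],[[0,0,0],[-24,0,0],1],[[0,0,0],[-30,0,0],1]]' | grep force
python3 -m jog '[[[0,0,0],[-5,0,0],1],[[0,0,0],[-10,0,0],1],[[0,0,0],[-15,0,0],1],[[0,0,0],[-18,0,0],1]]' | grep -E "pos|force"
python3 -m jog '[[[0,0,0],[-1,0,0],1],[[0,0,0],[-2,0,0],1],[[0,0,0],[-2,0,0],1]]' | grep -E "pos|force"
python3 -c "
from h import *
tcp()"
```

```text
wrist_force: [-3.8, -3.5, 4.1]
tool_pos: [0.6424, 0.0189, 0.1556]
wrist_force: [-3.2, -4.9, 5.0]
tool_pos: [0.6422, 0.0209, 0.1556]
wrist_force: [-3.7, -3.6, 4.9]
t 20.70 tcp(carrier) [ 0.1035 -0.0344  0.1556] Fy -3.4 Fx -3.9 Fz 4.9 w 0.0239
```

```bash
ck(){ python3 -c "
from h import *
tcp();f=robot.get_obs()['wrist_force'];import sys;sys.exit(f[1]<-8.5)"; }
python3 -m jog '[[[0,0,0],[-1,0,0],1],[[0,0,0],[-2,0,0],1]]' >/dev/null; ck &&
python3 -m jog '[[[0,0,0],[-1,0,0],1],[[0,0,0],[-2,0,0],1]]' >/dev/null && ck &&
python3 -m jog '[[[0,0,0],[-1,0,0],1],[[0,0,0],[-2,0,0],1]]' >/dev/null && ck &&
python3 -m jog '[[[0,0,0],[-1,0,0],1],[[0,0,0],[-2,0,0],1]]' >/dev/null && ck &&
python3 -m jog '[[[0,0,0],[-1,0,0],1],[[0,0,0],[-2,0,0],1]]' >/dev/null && ck &&
python3 -m jog '[[[0,0,0],[-1,0,0],1],[[0,0,0],[-2,0,0],1]]' >/dev/null && ck &&
python3 -m jog '[[[0,0,0],[-1,0,0],1],[[0,0,0],[-2,0,0],1]]' >/dev/null && ck &&
python3 -m jog '[[[0,0,0],[-1,0,0],1],[[0,0,0],[-2,0,0],1]]' >/dev/null && ck
```

```text
t 20.90 tcp(carrier) [ 0.1035 -0.0327  0.1557] Fy -4.4 Fx -3.9 Fz 5.1 w 0.0242False
```

```bash
ck(){ python3 -c "
from h import *
tcp();f=robot.get_obs()['wrist_force'];import sys;sys.exit(int(f[1]<-8.5))"; }
python3 -m jog '[[[0,0,0],[-1,0,0],1],[[0,0,0],[-2,0,0],1]]' >/dev/null && ck &&
python3 -m jog '[[[0,0,0],[-1,0,0],1],[[0,0,0],[-2,0,0],1]]' >/dev/null && ck &&
python3 -m jog '[[[0,0,0],[-1,0,0],1],[[0,0,0],[-2,0,0],1]]' >/dev/null && ck &&
python3 -m jog '[[[0,0,0],[-1,0,0],1],[[0,0,0],[-2,0,0],1]]' >/dev/null && ck &&
python3 -m jog '[[[0,0,0],[-1,0,0],1],[[0,0,0],[-2,0,0],1]]' >/dev/null && ck &&
python3 -m jog '[[[0,0,0],[-1,0,0],1],[[0,0,0],[-2,0,0],1]]' >/dev/null && ck &&
python3 -m jog '[[[0,0,0],[-1,0,0],1],[[0,0,0],[-2,0,0],1]]' >/dev/null && ck &&
python3 -m jog '[[[0,0,0],[-1,0,0],1],[[0,0,0],[-2,0,0],1]]' >/dev/null && ck
```

```text
t 21.10 tcp(carrier) [ 0.1035 -0.0306  0.1557] Fy -3.4 Fx -4.1 Fz 5.1 w 0.0238
t 21.30 tcp(carrier) [ 0.1035 -0.0287  0.1557] Fy -4.0 Fx -3.9 Fz 5.1 w 0.0238
t 21.50 tcp(carrier) [ 0.1035 -0.0266  0.1557] Fy -4.1 Fx -4.6 Fz 5.1 w 0.0240
t 21.70 tcp(carrier) [ 0.1035 -0.0246  0.1557] Fy -6.0 Fx -5.5 Fz 4.5 w 0.0237
t 21.90 tcp(carrier) [ 0.1035 -0.0226  0.1557] Fy -4.7 Fx -4.4 Fz 5.1 w 0.0239
t 22.10 tcp(carrier) [ 0.1035 -0.0206  0.1557] Fy -3.9 Fx -4.8 Fz 4.8 w 0.0242
t 22.30 tcp(carrier) [ 0.1035 -0.0186  0.1558] Fy -4.5 Fx -5.5 Fz 4.4 w 0.0240
t 22.50 tcp(carrier) [ 0.1035 -0.0166  0.1558] Fy -3.6 Fx -4.9 Fz 5.3 w 0.0239
```

```bash
ck(){ python3 -c "
from h import *
tcp();f=robot.get_obs()['wrist_force'];import sys;sys.exit(int(f[1]<-8.5))"; }
python3 -m jog '[[[0,0,0],[-1,0,0],1],[[0,0,0],[-2,0,0],1]]' >/dev/null && ck &&
python3 -m jog '[[[0,0,0],[-1,0,0],1],[[0,0,0],[-2,0,0],1]]' >/dev/null && ck &&
python3 -m jog '[[[0,0,0],[-1,0,0],1],[[0,0,0],[-2,0,0],1]]' >/dev/null && ck &&
python3 -m jog '[[[0,0,0],[-1,0,0],1],[[0,0,0],[-2,0,0],1]]' >/dev/null && ck &&
python3 -m jog '[[[0,0,0],[-1,0,0],1],[[0,0,0],[-2,0,0],1]]' >/dev/null && ck &&
python3 -m jog '[[[0,0,0],[-1,0,0],1],[[0,0,0],[-2,0,0],1]]' >/dev/null && ck &&
python3 -m jog '[[[0,0,0],[-1,0,0],1],[[0,0,0],[-2,0,0],1]]' >/dev/null && ck
python3 -c "
from h import *
tab(2)"
```

```text
t 22.70 tcp(carrier) [ 0.1035 -0.0146  0.1557] Fy -4.8 Fx -5.7 Fz 4.9 w 0.0240
t 22.90 tcp(carrier) [ 0.1035 -0.0126  0.1558] Fy -4.1 Fx -5.5 Fz 6.2 w 0.0235
t 23.10 tcp(carrier) [ 0.1035 -0.0106  0.1558] Fy -4.9 Fx -5.5 Fz 6.3 w 0.0238
t 23.30 tcp(carrier) [ 0.1035 -0.0086  0.1558] Fy -3.8 Fx -4.8 Fz 5.5 w 0.0240
t 23.50 tcp(carrier) [ 0.1036 -0.0084  0.1562] Fy -12.4 Fx -8.1 Fz 6.5 w 0.0241
tab top [ 0.1996  0.2029 47.    ]
tab scene [ 0.1987  0.2018 57.5   ]
```

Stop felt at TCP y ≈ −8 mm, and the tab hasn't moved yet. Pressing on in 1 mm steps.

```bash
ck(){ python3 -c "
from h import *
tcp();import sys;sys.exit(int(cf(np.array(robot.get_obs()['tool_pos']))[1]>-.0055))"; }
python3 -m jog '[[[0,0,0],[-1,0,0],1],[[0,0,0],[-1,0,0],1]]' >/dev/null && ck &&
python3 -m jog '[[[0,0,0],[-1,0,0],1],[[0,0,0],[-1,0,0],1]]' >/dev/null && ck &&
python3 -m jog '[[[0,0,0],[-1,0,0],1],[[0,0,0],[-1,0,0],1]]' >/dev/null && ck &&
python3 -m jog '[[[0,0,0],[-1,0,0],1],[[0,0,0],[-1,0,0],1]]' >/dev/null && ck
python3 -c "
from h import *
tab(2)"
```

```text
t 23.90 tcp(carrier) [ 0.1035 -0.0082  0.1562] Fy -12.5 Fx -7.8 Fz 6.9 w 0.0235
t 24.10 tcp(carrier) [ 0.1035 -0.0075  0.1562] Fy -14.2 Fx -8.4 Fz 6.8 w 0.0243
t 24.30 tcp(carrier) [ 0.1035 -0.0065  0.1563] Fy -13.6 Fx -8.1 Fz 6.7 w 0.0242
t 24.50 tcp(carrier) [ 0.1035 -0.0055  0.1562] Fy -12.9 Fx -9.3 Fz 6.7 w 0.0242
tab top [ 0.2026  0.2076 63.    ]
tab scene [ 0.2008  0.2046 66.5   ]
```

```bash
python3 -m jog '[[[0,0,0],[-1,0,0],1],[[0,0,0],[-1.5,0,0],1],[[0,0,0],[-2.2,0,0],1],[[0,0,0],[-2.2,0,0],1]]'
python3 -c "
from h import *
tcp();tab(3)
D=np.load('pre.npz')
for n,k in (('top','Wt'),('scene','Ws')):
    im,d,p=snap(n);
    for W,l in((D[k],'pre'),(cloud(d,p),'now')):
        C=cf(W);X,Y,Z=np.moveaxis(C,-1,0);m=(Z>.138)&(Z<.165)&(X>.095)&(X<.14)&(Y>.19)&(Y<.25);print(n,l,m.sum(),np.percentile(Y[m],[10,30,50,70,90]).round(4))
"
```

```text
time: 25.1
tool_pos: [0.6406, 0.052, 0.1562]
ee_rot: [-2.389, -0.006, -1.517]
wrist_force: [-7.9, -13.6, 7.3]
width: 0.024
t 25.10 tcp(carrier) [ 0.1035 -0.0033  0.1562] Fy -13.2 Fx -8.7 Fz 7.3 w 0.0240
tab top [ 0.2041  0.2094 67.3333]
tab scene [ 0.2026  0.2066 75.3333]
top pre 25 [0.199  0.2005 0.2011 0.2029 0.2035]
top now 35 [0.204  0.2051 0.207  0.2079 0.2101]
scene pre 38 [0.1973 0.1984 0.1997 0.2011 0.2022]
scene now 37 [0.2021 0.2032 0.2045 0.2056 0.207 ]
```

The tab is out about 5 mm: scene camera +4.8, top +5 to 6, TCP travel since the stop +5. Easing off, releasing and retreating along the fingers.

```bash
python3 -m jog '[[[0,0,0],[0.7,0,0],1],[[0,0,0],[0.7,0,0],-0.2],[[0,0,0],[0.7,0,0],-0.2],[[0,0,0],[0.7,0,0],-0.2],[[0,0,0],[0.7,0,0],-0.2]]'
python3 -m jog '[[[0,0,0],[0,0,0],-0.2],[[0,0,0],[0,0,0],-0.2],[[0,0,0],[0,0,-20],-0.2],[[0,0,0],[0,0,-50],-0.2],[[0,0,0],[0,0,-85],-0.2]]'
python3 -m jog '[[[0,0,0],[0,0,-40],-0.2],[[0,0,0],[0,0,-80],-0.2],[[0,0,0],[0,0,-120],-0.2],[[0,0,0],[0,0,-140],-0.2],[[0,0,0],[0,0,-140],-0.2]]'
python3 - <<'E'
from h import *
tcp();tab(3)
im,d,p=snap("top");W=cloud(d,p);C=cf(W);X,Y,Z=np.moveaxis(C,-1,0)
for y in(.09,-.09):
    m=(Z>.105)&(Z<.123)&(np.hypot(X,Y-y)<.045);print("tin",m.sum(),np.median(C[m],0).round(4),[np.percentile(a[m],[2,98]).round(4) for a in(X,Y)])
    m=(Z>.128)&(Z<.142)&(X>-.05)&(X<.05)&(abs(Y-y)<.06);print("arm Y",np.percentile(Y[m],[2,50,98]).round(4))
i2,_,_=snap("scene");save("pics/end.png",np.hstack([cv2.resize(im[130:290,200:420],(420,400)),cv2.resize(i2[170:390,170:420],(380,400))]))
E
```

```text
time: 26.0
tool_pos: [0.6399, 0.0551, 0.1541]
ee_rot: [-2.392, 0.0, -1.514]
wrist_force: [-0.3, -0.3, -0.3]
width: 0.0524
time: 26.5
tool_pos: [0.5812, 0.0515, 0.2159]
ee_rot: [-2.394, 0.0, -1.514]
wrist_force: [-0.4, 0.1, 1.8]
width: 0.0568
time: 27.0
tool_pos: [0.4869, 0.046, 0.3246]
ee_rot: [-2.382, -0.001, -1.515]
wrist_force: [0.5, -0.7, 0.9]
width: 0.0563
t 27.00 tcp(carrier) [-0.0502 -0.0007  0.3246] Fy -0.7 Fx 0.5 Fz 0.9 w 0.0563
tab top [ 0.2044  0.2094 70.6667]
tab scene [ 0.2025  0.2066 76.6667]
tin 262 [-0.001   0.1006  0.1168] [array([-0.025 ,  0.0254]), array([0.0666, 0.1197])]
arm Y [0.0792 0.0885 0.0982]
tin 255 [-0.0034 -0.0793  0.1165] [array([-0.026 ,  0.0231]), array([-0.1145, -0.0616])]
arm Y [-0.1008 -0.0911 -0.0816]
```

View pics/end.png

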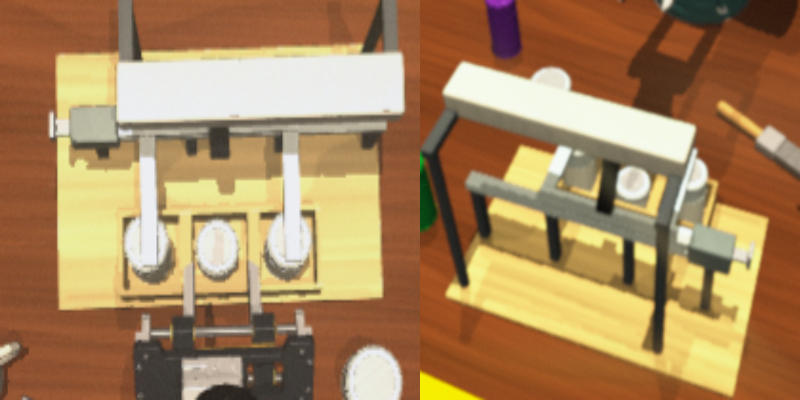

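The final view shows both arms lying over the upright tins, at (148,240) and (291,240) in the left half. The short tin is in place, the tab is out at (52,124), and the gripper is clear. Handing in.

```bash
python3 -c "
from bench import close_job
print(close_job())"
```

```text
the job is handed in; nothing more can be done
None
```

The job is done and handed in at about 27.5 s of the 67 s allowed; no verdict was reported.

- **Tins:** I stood the two white tall tins upright in the outer cells. They measured about 3 mm from the cell centres, with their tops level at 117 mm.
- **Lock:** I slid it left by its grip with the tool leaned 43°, at about 4 N of friction. It met the hidden stop after roughly 95 mm of travel, and I pressed on at about 13 N. The arms now lie over the tins (y +88 and −91 mm), which puts the grip about 1 mm right of the carrier's middle.
- **Tab:** It moved out about 5 mm and stayed there after I let go. TCP travel since the stop gave 5.0 mm, and the flag depth gave 4.8 mm in the scene camera and about 5 to 6 mm in the top camera. They differ by about 1 mm but all lie within 2 to 10 mm.
- **Not fully checked:** The gripper was clear of everything at the end, and the short tin looked undisturbed in the last picture. I did not measure the squat tins, mug or bottle again, but I felt no contact with any of them. The scene camera's fit of the carrier also differed from the top camera's by about 4 mm; I used the top one, and the tins went in without catching.

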